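Move a tape roll to the other fold-out hook

TASK

The roll of tape has to change hooks. First swing the folded green-tipped hook straight out from its panel and press it firmly against its stop for a moment (about 10 newtons, never above 25); then take the roll off the orange-tipped hook and hang it on the green-tipped one; last, fold the emptied orange-tipped hook sideways flat against its panel and press it home against its stop in the same way. The brackets are screwed on a little crooked, so find the stops by feel, and leave the other things on the worktop where they stand.

Things in the scene. Friction and masses are not known exactly. Their poses are not given: they have to be found in the camera images.
- stand_orange: White upright panel 62 mm wide, 12 mm thick, 220 mm high, fixed on a grey foot (10 mm high, 100 mm wide, from 30 mm before to 100 mm behind the panel's front); carries the orange-tipped hook, loaded with the roll at the start. Either stand may be the left one. Origin: worktop height, middle of the panel's front face; x into the panel, y to its left seen from the robot, z up.
- stand_green: Second stand, same size and axes; carries the green-tipped hook, empty and folded at the start. No force between anything and a stand or its hook may exceed 25 N.
- hook_orange_pivot (a point): On the upright hinge axis of the orange-tipped hook at the height of its bar's axis: 200 mm up, 18 mm before the panel's front, mid-width; axes as the stand's. The bar: round steel, 8 mm thick, level, from the pivot to 85 mm out; at its free end a coloured upright post, 12 mm thick, rises to 14 mm above the bar's axis and keeps the roll on.
- hook_green_pivot (a point): The same point of the green-tipped hook, which has the same size and shape. A folded bar reaches 54 mm past the side edge of its panel (towards the stand's -y), so that fingertips can go down behind it or before it there.
- hook_orange (a joint): Swing of the orange-tipped hook, rad: 0 straight out (bar along the stand's -x), 1.571 folded (bar along its -y, parallel to the panel), where the stop is. Starts at 0 to 0.05. The bracket is screwed on crooked by up to 0.1 rad either way about the hinge axis; this adds to the angle, shifts the stop likewise, and no reading shows it.
- hook_green (a joint): Swing of the green-tipped hook, rad: 0 folded (bar along the stand's -y), 1.571 straight out (bar along its -x), where the stop is. Starts at 0 to 0.35. Bracket crooked in the same unseen way. Both hinges stay where left; turning takes about 3 N at 70 mm from the pivot. The stops give about 1.5 mm there under 10 N.
- tape_center (a point): Centre of the roll of cream tape: ring 85 mm across, 19 mm thick, hole at least 34 mm across, 40 to 90 g. At the start it hangs on the orange-tipped hook 37 to 43 mm out from the pivot, its centre 14 mm below the bar's axis, its own z (ring axis) level along the bar. Can be pinched from above across the 19 mm at the top of its rim (24 mm wide radially).
- tape: The same roll; origin in the middle of one flat face, z along the ring axis.
- squeeze_bottle: Bystander: white squeeze bottle with nozzle, 43 mm across, 125 mm high; origin under its centre.
- wash_blue: Bystander: blue bottle, 51 mm across, 105 mm high; origin under its centre.
Things that resemble listed ones, but are neither listed nor needed, are in the scene too. There is more than one size of the tape; the job needs the middle-sized.

How it is judged:
By the outcome, as a careful person would: the job done as asked, in the order asked, and still so for the second after the job is handed in, with the robot touching nothing.
It also fails if it takes over 72 s, if anything falls off the work surface, if the arm or the gripper's body presses on something with over 40 N, if the wrist force passes 120 N, or if a joint passes its speed limit or range.

ROBOT

A 7-joint arm with a two-finger parallel gripper is mounted at the origin on a cart in front of the work surface, level with it; the furniture and walls round the work are solid. World frame = base frame: x ahead of the robot, y to its left, z up, the work surface at z = 0. Lengths are in m, angles in rad, forces in N, time in s.
With the tool pointing down it reaches from about 0.425 to 0.825 m from the base axis. Payload 3.6 kg.
Tool frame: the origin (TCP) lies midway between the tips of the shut fingers; the grasp point (between the pads) lies 19 mm behind it; z points along the fingers, y is the direction in which the jaws open and shut (so a half turn about z gives the same grasp; the last joint's range is limited). The gripper opens to 85 mm and grips with 20 to 120 N. Pads are 22 mm wide; open, the fingers measure 114 mm over their backs; the gripper's body (76 mm by 85 mm) begins 54 mm behind the grasp point. The pads swing forward as they close: fully open they stand 13 mm farther back than shut.
Start: joints at [1.252, 0.615, -0.013, 1.423, 0.008, 1.103, -0.04], TCP at [0.188, -0.622, 0.231] pointing down, gripper open.
Joint ranges: [-3.12, 3.12], [-0.3, 2.06], [-1.34, 1.32], [0.26, 2.42], [-1.36, 4.5], [0.01, 1.98], [-2.84, 2.84]. Speed limits (rad/s): [2.79, 2.79, 3.14, 3.14, 3.14, 3.14, 3.14].

INTERFACE

Orientations are given as a rotation vector (axis times angle).
In Python, from workcell import robot gives the robot as it stands.
- The arm moves only by the tool play_rows, never from a script. Its arguments are lists of equal length, an entry for each row: "claw": the closure, from -1 (fully open) to 1 (shut); "xyz": the shift along the tool's x, y, z in cm, a list of three; "spin": the turn about the tool's z in degrees. A call has 1 to 12 rows; each row shifts and turns the commanded pose from where the row before left it, along the tool's axes as they then stand; what a row does not reach is not made up. A row lasts 1/10 s, in which the tool goes at most 50 mm and 8.59 degrees, less where a joint would pass 70% of its speed; a pose out of reach is approached as far as the arm can. A call is refused whole if a number of a shift passes 5 or a number of a turn 8.59, either way. A call with a gripper value outside its range is refused whole. The fingers move at their own pace and stop on an object; "newtons" is the grip in N (left out, the last holds). Time passes only in rows, so rows that do not move let the fingers close. It gives the time, the measured TCP pose, the force and the opening at its end, in the units of the state.
- robot.observe(): the state, without advancing time (a new reading comes with each control period).
- robot.capture(name): name is "scene" or "top"; returns (picture, depth): 400x640x3 uint8, blue, green, red; 400x640 float32, m along the optical axis (not along the pixel's ray), 0 where there is no reading.
- robot.camera_info(name): a dict with "vfov" (degrees; the focal length in pixels is half the picture's height over the tangent of half this angle, whatever the lens; pixels are square), "cx", "cy" (the principal point, pixels), "R" (3x3) and "t" (3): a world point X has camera coordinates R X + t. Camera axes: x right, y down, z forward; pixel columns grow to the right and rows downward; lengths in m; the calibration is good to about 2 mm. A picture is of the moment at which its call begins. camera_info takes no time and is no camera call.
- robot.close_job(): hands the job in, once; it reports no verdict.
The state is a dict: "time": time; "joint_positions": joint angles; "joint_velocities": joint speeds; "joint_efforts": joint torques, N m; "tcp_pos": TCP position; "tcp_rot": TCP orientation; "ft_force": force on the tool from outside, world axes, zero at the start; "moment": the same for the moment, N m; "finger_gap": finger opening in m.
Only numpy, scipy, OpenCV 4.12 (cv2) and the standard library are available. Lean on these libraries where they do the work, as an engineer would, in place of code of your own. Each camera call takes 0.05 s, during which the arm holds its last target.

## Working session

There is one attempt and no reset: what is moved stays moved. The work goes in short steps, Python scripts to look and compute and a tool call to move; the robot and the scene stay as the last step left them, time stands still between calls to the robot, and variables do not carry over. Pictures are saved under pics/ and viewed, and the job is handed in when it is done.

Besides the shell and the picture viewer there is one more tool, called after "Call:" as a command line: name --pt "numbers of a row" for each row, then --argument value for the rest. play_rows: Moves the arm, as the interface text tells. Its arguments: {"type":"object","properties":{"claw":{"type":"array"},"xyz":{"type":"array"},"spin":{"type":"array"},"newtons":{"type":"number"}},"required":["claw","xyz","spin"]}

```bash
ls; mkdir -p pics; python3 - <<'E'
from workcell import robot
import cv2, numpy as np
print(robot.observe())
for n in("scene","top"):
    i=robot.camera_info(n);print(n,i)
    p,d=robot.capture(n);cv2.imwrite(f"pics/{n}0.png",p);np.save(f"pics/{n}0.npy",d)
E
```

```text
pics
{'time': 0.0, 'joint_positions': array([ 1.25150679,  0.61594361, -0.01257076,  1.42488991,  0.00808227,
        1.10342118, -0.04040212]), 'joint_velocities': array([ 0.00242845,  0.00198128, -0.00041425, -0.00080876,  0.0023127 ,
       -0.00167614, -0.00047631]), 'joint_efforts': array([ 1.85942358e-04, -4.69220531e+01,  2.59235753e-01, -1.71037012e+01,
        9.90101660e-03,  9.66754393e-03, -9.33928561e-06]), 'tcp_pos': array([ 0.18737388, -0.62160646,  0.23012543]), 'tcp_rot': array([-3.10543501e+00, -4.57925472e-01,  6.74162880e-04]), 'ft_force': array([-0.7799625 ,  0.59867471, -0.08409176]), 'moment': array([ 0.02105902, -0.02653178, -0.02508592]), 'finger_gap': 0.08509001199408685}
scene {'vfov': 48.29545318147105, 'cx': 324.04281560097075, 'cy': 200.2562776598805, 'R': array([[-0.84937343, -0.5276839 , -0.01069919],
       [-0.26070124,  0.4370849 , -0.86080872],
       [ 0.45891135, -0.72835877, -0.50881615]]), 't': array([0.37099794, 0.30150389, 0.87949044])}
top {'vfov': 53.38501912564353, 'cx': 323.16201352554685, 'cy': 193.1862101539875, 'R': array([[ 0.01326764, -0.99989056, -0.00654566],
       [-0.98857487, -0.01213395, -0.15024143],
       [ 0.15014556,  0.00846423, -0.98862767]]), 't': array([-0.13330045,  0.50899417,  1.05271697])}
```

View pics/scene0.png

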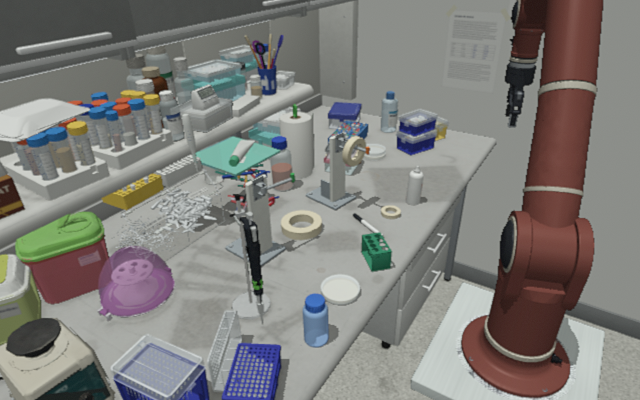

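View pics/top0.png

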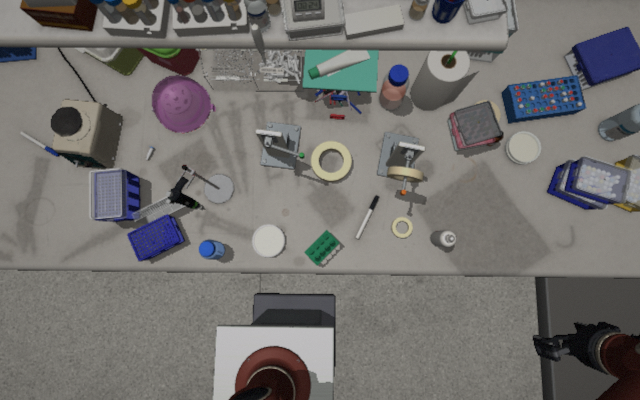

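```bash
cat > h.py <<'E'
import numpy as np, cv2
from workcell import robot
def cam(n):
    i=robot.camera_info(n); f=200/np.tan(np.radians(i['vfov'])/2)
    return f,i['cx'],i['cy'],np.array(i['R']),np.array(i['t'])
def cloud(n,d):
    f,cx,cy,R,t=cam(n); v,u=np.mgrid[:400,:640]
    P=np.stack([(u-cx)/f*d,(v-cy)/f*d,d],-1)
    return (P-t)@R
def proj(n,X):
    f,cx,cy,R,t=cam(n); c=np.atleast_2d(X)@R.T+t
    return np.c_[f*c[:,0]/c[:,2]+cx,f*c[:,1]/c[:,2]+cy]
E
python3 - <<'E'
from h import *
p=cv2.imread("pics/top0.png");d=np.load("pics/top0.npy")
cv2.imwrite("pics/topz.png",cv2.resize(p[100:240,230:430],None,fx=4,fy=4,interpolation=2))
s=cv2.imread("pics/scene0.png");ds=np.load("pics/scene0.npy")
cv2.imwrite("pics/scenez.png",cv2.resize(s[110:270,220:380],None,fx=3.7,fy=3.7,interpolation=2))
C=cloud("top",d)
for (u,v) in [(300,155),(290,152),(270,133),(404,192),(406,172),(410,145),(401,175),(420,175)]:
    print(u,v,d[v,u],C[v,u].round(3))
E
```

```text
300 155 0.92768127 [ 0.573 -0.073  0.213]
290 152 0.94045544 [ 0.583 -0.048  0.202]
270 133 0.9317886 [ 0.625 -0.002  0.217]
404 192 0.9127772 [ 0.489 -0.314  0.213]
406 172 0.9068372 [ 0.533 -0.317  0.226]
410 145 0.9212601 [ 0.598 -0.328  0.221]
401 175 0.91206264 [ 0.527 -0.306  0.22 ]
420 175 0.9128335 [ 0.528 -0.35   0.219]
```

View pics/topz.png

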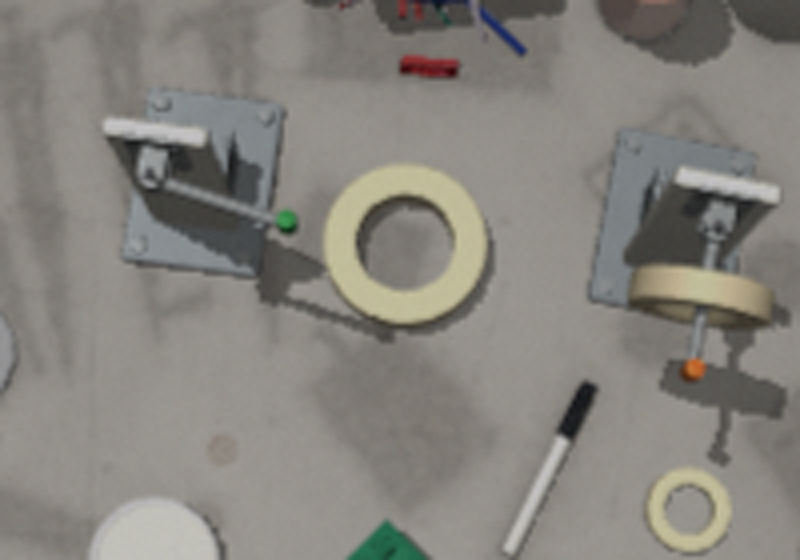

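View pics/scenez.png

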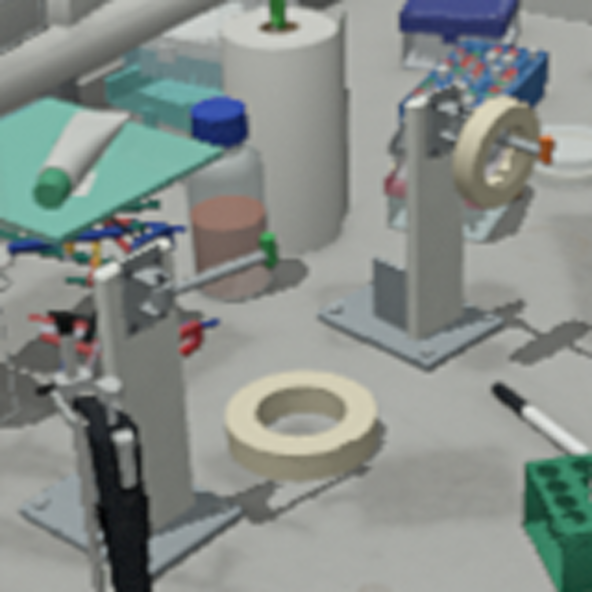

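```bash
python3 - <<'E'
from h import *
for n in("top","scene"):
    p=cv2.imread(f"pics/{n}0.png").astype(int);d=np.load(f"pics/{n}0.npy");C=cloud(n,d)
    hsv=cv2.cvtColor(p.astype(np.uint8),cv2.COLOR_BGR2HSV).astype(int)
    for name,(x0,x1,y0,y1) in dict(green=(.5,.68,-.12,.06),orange=(.42,.68,-.4,-.24)).items():
        box=(C[...,0]>x0)&(C[...,0]<x1)&(C[...,1]>y0)&(C[...,1]<y1)
        w=box&(C[...,2]>.212)&(C[...,2]<.228)&(hsv[...,2]>190)&(hsv[...,1]<30)
        if w.sum()>10:
            P=C[w];r=cv2.minAreaRect((P[:,:2]*1000).astype(np.float32));print(n,name,"top",w.sum(),P.mean(0).round(4),r,cv2.boxPoints(r).round(0).tolist())
        sat=box&(hsv[...,1]>150)&(C[...,2]>.17)&(C[...,2]<.24)
        print(n,name,"tip",sat.sum(),np.median(C[sat],0).round(4),hsv[sat].mean(0).round(), C[sat][:,2].max())
        # bar: dark grey pts z .195-.21
        b=box&(C[...,2]>.19)&(C[...,2]<.232)&(hsv[...,1]<60)&~w
        print(n,name,"others",b.sum())
        if n=="top":
            for v,u in np.argwhere(b)[::4]: print(u,v,C[v,u].round(3),p[v,u],end=';')
        print()
E
```

```text
top green top 43 [0.6266 0.0017 0.2192] ((626.4630126953125, 2.4610233306884766), (52.009552001953125, 5.448962688446045), 83.98856353759766) [[621.0, -23.0], [626.0, -24.0], [632.0, 28.0], [626.0, 29.0]]
top green tip 4 [ 0.5729 -0.0765  0.2124] [ 67. 162.  92.] 0.21457028739355324
top green others 342
257 129 [0.633 0.029 0.219] [158 163 164];263 130 [0.631 0.014 0.219] [174 178 180];256 131 [0.629 0.031 0.218] [183 186 188];273 131 [ 0.629 -0.009  0.218] [163 166 167];258 132 [0.625 0.026 0.221] [186 188 189];262 132 [0.626 0.016 0.221] [182 181 181];279 132 [ 0.627 -0.023  0.219] [176 180 181];257 133 [0.625 0.029 0.216] [139 148 149];261 133 [0.624 0.019 0.218] [153 152 152];265 133 [0.623 0.009 0.222] [183 182 182];269 133 [0.624 0.    0.217] [184 183 184];281 133 [ 0.624 -0.028  0.219] [142 150 151];260 134 [0.622 0.021 0.217] [86 89 88];264 134 [0.619 0.011 0.227] [134 134 132];268 134 [0.62  0.002 0.224] [143 145 143];272 134 [ 0.621 -0.007  0.222] [183 182 182];280 134 [ 0.622 -0.026  0.219] [180 182 183];258 135 [0.622 0.028 0.207] [65 69 71];262 135 [0.619 0.016 0.219] [3
[... 7671 characters left out ...]
124 124 122];403 183 [ 0.512 -0.314  0.202] [127 127 125];404 184 [ 0.51  -0.316  0.202] [141 141 138];405 185 [ 0.507 -0.319  0.201] [114 117 116];405 186 [ 0.505 -0.318  0.202] [118 120 120];405 187 [ 0.503 -0.319  0.199] [113 116 118];405 188 [ 0.501 -0.319  0.199] [112 115 117];
scene green top 18 [0.6252 0.0152 0.2197] ((624.454345703125, 2.5030250549316406), (56.24546432495117, 10.872385025024414), 83.75345611572266) [[616.0, -25.0], [627.0, -26.0], [633.0, 30.0], [622.0, 31.0]]
scene green tip 9 [ 0.569  -0.0723  0.2071] [ 67. 156.  95.] 0.21279900188767015
scene green others 426

scene orange tip 15 [ 0.4872 -0.3094  0.2084] [ 12. 185. 145.] 0.2144899211447559
scene orange others 493
```

```bash
cat >> h.py <<'E'
def stand_pts(front,psi,th,out0):
    # front: (x,y) of stand origin; th = angle of bar from -x_s (out) toward -y_s
    xs=np.array([np.cos(psi),np.sin(psi),0]);ys=np.array([-np.sin(psi),np.cos(psi),0]);z=np.array([0,0,1.])
    o=np.array([front[0],front[1],0.])
    S=[]
    c=lambda x,y,h:o+xs*x+ys*y+z*h
    for h in(.01,.22):
        q=[c(0,.031,h),c(0,-.031,h),c(.012,-.031,h),c(.012,.031,h)]
        S+=[(q[i],q[(i+1)%4]) for i in range(4)]
    for y in(-.031,.031): S.append((c(0,y,.01),c(0,y,.22)))
    q=[c(-.03,.05,.01),c(-.03,-.05,.01),c(.1,-.05,.01),c(.1,.05,.01)];S+=[(q[i],q[(i+1)%4]) for i in range(4)]
    p=c(-.018,0,.2);b=-xs*np.cos(th)-ys*np.sin(th)
    S.append((p,p+.085*b));S.append((p+.085*b,p+.085*b+z*.014))
    S.append((p-z*.01,p+z*.01))
    return S,p,b
def overlay(img,n,S,crop,k):
    u0,v0,u1,v1=crop
    im=cv2.resize(img[v0:v1,u0:u1],None,fx=k,fy=k,interpolation=cv2.INTER_CUBIC)
    for a,b in S:
        q=proj(n,np.array([a,b]));q=((q-[u0,v0]+.5)*k-.5)
        cv2.line(im,tuple(int(x) for x in q[0].round()),tuple(int(x) for x in q[1].round()),(0,0,255),1,cv2.LINE_AA)
    return im
E
cat > ov.py <<'E'
from h import *
import sys
G=stand_pts((.6205,.001),-.105,1.571-.19,0); O=stand_pts((.592,-.332),-.175,-.03,0)
t=cv2.imread("pics/top0.png");s=cv2.imread("pics/scene0.png")
a=overlay(t,"top",G[0],(245,110,310,180),6);b=overlay(t,"top",O[0],(370,120,435,210),6)
a=cv2.copyMakeBorder(a,0,b.shape[0]-a.shape[0],0,0,0)
cv2.imwrite(f"pics/ov{sys.argv[1]}.png",np.hstack([a,b]))
a=overlay(s,"scene",G[0],(220,165,310,265),5.5);a=a[:,:]
b=overlay(s,"scene",O[0],(295,120,375,220),5)
h=max(a.shape[0],b.shape[0]);P=lambda i:cv2.copyMakeBorder(i,0,h-i.shape[0],0,0,0)
o=np.hstack([P(a),P(b)]);cv2.imwrite(f"pics/os{sys.argv[1]}.png",cv2.resize(o,None,fx=.85,fy=.85))
print(G[1:],O[1:],o.shape)
E
sed -i 's/,5.5)/,5)/;s/fx=.85,fy=.85/fx=.9,fy=.9/' ov.py
python3 ov.py 1; python3 - <<'E'
from h import *
C=cloud("top",np.load("pics/top0.npy"));D=cloud("scene",np.load("pics/scene0.npy"))
for P in(C,D):
    m=(P[...,2]>.15)&(P[...,0]>.25)&(P[...,0]<.85)&(abs(P[...,1]+.1)<.5)
    Q=P[m];g={}
    for q in Q:
        k=(round(q[0]/.05)*5,round(q[1]/.05)*5);g[k]=max(g.get(k,0),q[2])
    print({k:round(v*100) for k,v in sorted(g.items())})
E
```

```text
(array([0.60259913, 0.00288653, 0.2       ]), array([-0.29054497, -0.95686134, -0.        ])) (array([ 0.57427492, -0.32886605,  0.2       ]), array([-0.97906098,  0.20356716,  0.        ])) (500, 850, 3)
{(35, -15): 112, (45, 20): 29, (50, -35): 23, (50, -30): 23, (50, 15): 29, (50, 20): 28, (55, -35): 23, (55, -30): 23, (55, -10): 22, (55, -5): 21, (55, 15): 29, (55, 20): 25, (60, -35): 23, (60, -30): 23, (60, -10): 22, (60, -5): 22, (60, 0): 23, (60, 5): 22, (65, -5): 22, (65, 0): 22, (65, 5): 22, (75, -45): 21, (75, -40): 21, (75, -30): 17, (75, -25): 17, (75, -20): 17, (75, -15): 17, (75, -10): 17, (75, -5): 17, (80, -55): 28, (80, -50): 28, (80, -45): 28, (80, -40): 28, (80, -35): 28, (80, -30): 28, (80, -25): 28, (80, -20): 30, (80, -15): 28, (80, -10): 33, (80, -5): 33, (80, 0): 35, (80, 5): 35, (80, 10): 28, (80, 15): 28, (80, 20): 28, (80, 25): 31, (80, 30): 31, (80, 35): 28, (80, 40): 28, (85, -55): 28, (85, -50): 28, (85, -45): 28, (85, -40): 28, (85, -35): 28, (85, -30): 30, (85, -25): 30, (85, -20): 31, (85, -15): 36, (85, -10): 37, (85, -5): 38, (85, 0): 38, (85, 5): 3
[... 481 characters left out ...]
 -15): 17, (75, -10): 19, (75, -5): 17, (75, 15): 62, (75, 20): 62, (75, 25): 63, (75, 30): 63, (75, 35): 57, (80, -60): 54, (80, -55): 55, (80, -50): 55, (80, -45): 55, (80, -40): 56, (80, -35): 57, (80, -30): 57, (80, -25): 58, (80, -20): 58, (80, -15): 59, (80, -10): 59, (80, -5): 60, (80, 0): 60, (80, 5): 61, (80, 10): 61, (80, 15): 62, (80, 20): 62, (80, 25): 63, (80, 30): 63, (80, 35): 64, (80, 40): 56, (85, -55): 28, (85, -50): 51, (85, -45): 46, (85, -40): 45, (85, -35): 28, (85, -30): 30, (85, -25): 30, (85, -20): 30, (85, -15): 36, (85, -10): 38, (85, -5): 38, (85, 0): 39, (85, 5): 40, (85, 10): 40, (85, 15): 51, (85, 20): 40, (85, 25): 40, (85, 30): 40, (85, 35): 41, (85, 40): 32}
```

```bash
ls pics
```

```text
os1.png
ov1.png
scene0.npy
scene0.png
scenez.png
top0.npy
top0.png
topz.png
```

View pics/ov1.png

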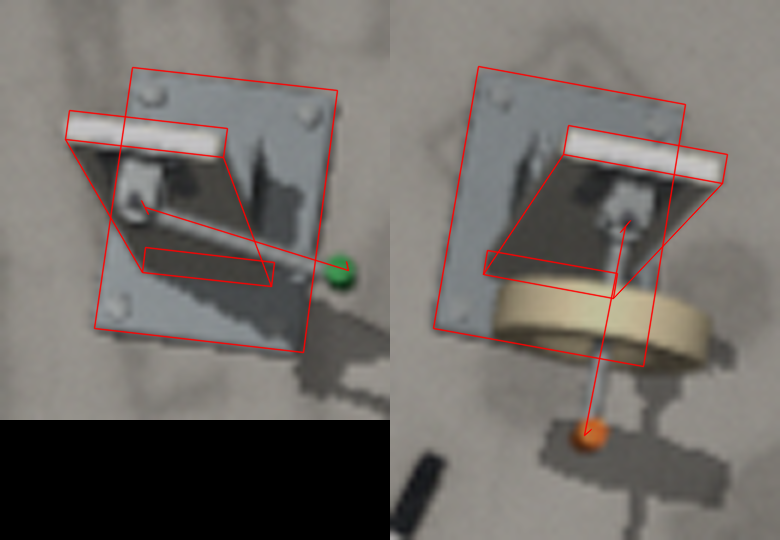

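View pics/os1.png

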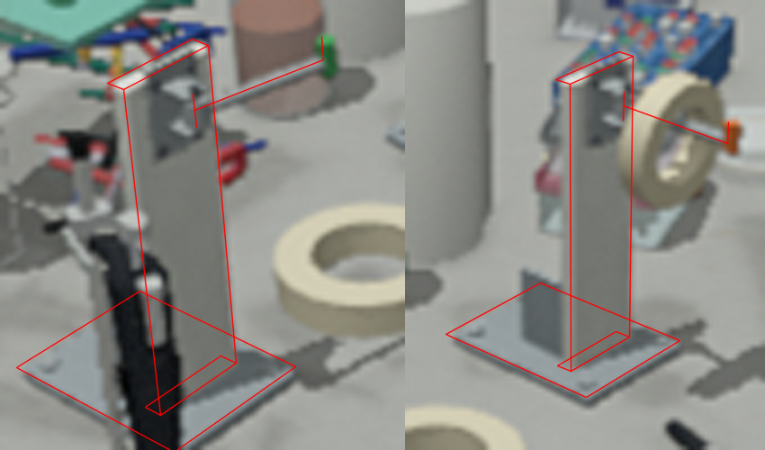

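Call:
play_rows --claw '[-1, -1, 0, 1, 1, 1, 1, 1, 1, 1, 1, 1]' --newtons 30 --pt "0 0 -4.5" --pt "0 0 -4.5" --pt "3.5 -2.6 0" --pt "3.5 -2.6 0" --pt "3.5 -2.6 0" --pt "3.5 -2.6 0" --pt "3.5 -2.6 0" --pt "3.5 -2.6 0" --pt "3.5 -2.6 0" --pt "3.5 -2.6 0" --pt "3.5 -2.6 0" --pt "3.5 -2.6 0" --spin '[0, 0, 0, 0, 0, 0, 0, 0, 0, 0, 0, 0]'

```text
time: 1.3
tcp_pos: [0.4482, -0.2707, 0.321]
tcp_rot: [-3.108, -0.458, 0.001]
ft_force: [-0.4, -0.6, -0.0]
finger_gap: -0.0002
```

Call:
play_rows --claw '[1, 1, 1, 1, 1, 1, 1, 1, 1, 1, 1, 1]' --pt "0 0 0" --pt "0 0 0" --pt "0 0 0" --pt "0 0 0" --pt "0 0 0" --pt "0 0 0" --pt "0 0 0" --pt "0 0 0" --pt "0 0 0" --pt "0 0 0" --pt "0 0 0" --pt "0 0 0" --spin '[-8.5, -8.5, -8.5, -8.5, -8.5, -8.5, -8.5, -8.5, -8.5, -8.5, -8.5, -8.5]'

```text
time: 2.5
tcp_pos: [0.4472, -0.2723, 0.3208]
tcp_rot: [-1.591, -2.707, 0.0]
ft_force: [0.7, -0.3, -0.1]
finger_gap: -0.0003
```

```bash
cat >> h.py <<'E'
from scipy.spatial.transform import Rotation as Rn
def st(pr=True):
    o=robot.observe();R=Rn.from_rotvec(o['tcp_rot']).as_matrix()
    if pr:
        print("t",round(o['time'],2),"tcp",o['tcp_pos'].round(4),"az",round(np.degrees(np.arctan2(R[1,0],R[0,0])),1),"tilt",np.degrees(np.arccos(-R[2,2])).round(2),"F",o['ft_force'].round(2),"F_tool",(R.T@o['ft_force']).round(2),"gap",round(o['finger_gap'],4),"q",o['joint_positions'].round(2))
    return o,R
def need(target,az):
    o,R=st(); a=np.degrees(np.arctan2(R[1,0],R[0,0]))
    s=-((az-a+180)%360-180)
    # shift in tool frame before spin, and after spin
    d=np.array(target)-o['tcp_pos']
    az=np.radians(az);R2=np.array([[np.cos(az),np.sin(az),0],[np.sin(az),-np.cos(az),0],[0,0,-1]])
    print("spin",round(s,1),"shift now cm",(R.T@d*100).round(2),"after spin cm",(R2.T@d*100).round(2))
E
python3 - <<'E'
from h import *
need((.607,-.0585,.30),163)
E
```

```text
t 2.5 tcp [ 0.4472 -0.2723  0.3208] az 119.1 tilt 0.07 F [ 0.7  -0.25 -0.07] F_tool [-0.56  0.49  0.07] gap -0.0003 q [ 0.86  0.37 -0.52  1.63  0.2   1.19  0.81]
spin -43.9 shift now cm [10.9  24.36  2.08] after spin cm [-9.03 25.11  2.08]
```

Call:
play_rows --claw '[1, 1, 1, 1, 1, 1, 1, 1, 1, 1, 1, 1]' --pt "0 0 0" --pt "0 0 0" --pt "0 0 0" --pt "0 0 0" --pt "0 0 0" --pt "-1.5 4.18 0" --pt "-1.5 4.18 0" --pt "-1.5 4.18 0" --pt "-1.5 4.18 0" --pt "-1.5 4.18 0" --pt "-1.5 4.18 0" --pt "0 0 2" --spin '[-8.5, -8.5, -8.5, -8.5, -8.5, -1.4, 0, 0, 0, 0, 0, 0]'

```text
time: 3.7
tcp_pos: [0.6125, -0.0508, 0.3031]
tcp_rot: [0.454, 3.103, 0.013]
ft_force: [-0.1, 0.0, 0.2]
finger_gap: -0.0003
```

```bash
python3 - <<'E'
from h import *
need((.607,-.0585,.186),163)
for n in("top","scene"):
    p,d=robot.capture(n);cv2.imwrite(f"pics/{n}1.png",p)
    c=(230,90,350,200) if n=="top" else (200,130,330,270)
    cv2.imwrite(f"pics/{n}1z.png",cv2.resize(p[c[1]:c[3],c[0]:c[2]],None,fx=4,fy=4,interpolation=2))
E
```

```text
t 3.7 tcp [ 0.6125 -0.0508  0.3031] az 163.3 tilt 0.58 F [-0.15  0.05  0.19] F_tool [ 0.16  0.01 -0.19] gap -0.0003 q [ 0.44  0.57 -0.69  1.41  0.36  1.28  1.01]
spin 0.3 shift now cm [ 0.36 -1.   11.7 ] after spin cm [ 0.3  -0.9  11.71]
```

View pics/top1z.png

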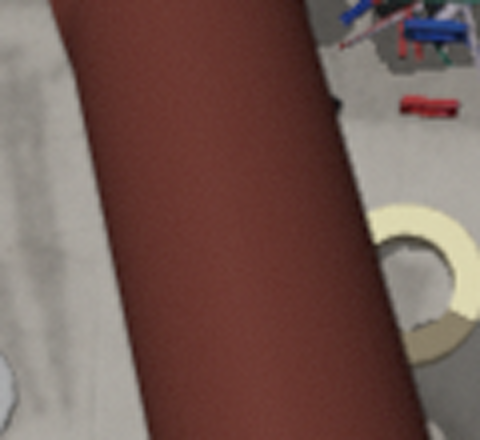

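View pics/scene1z.png

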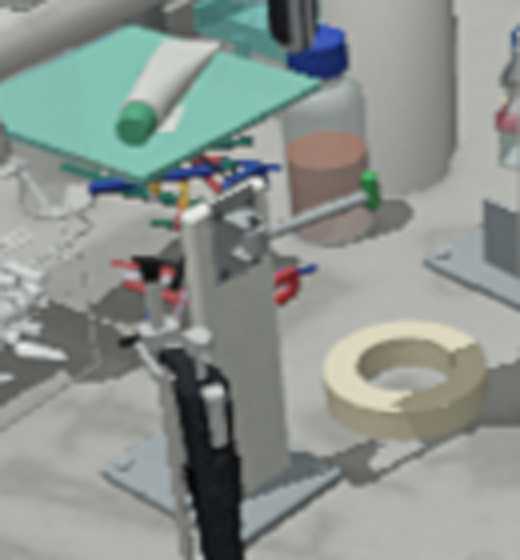

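Call:
play_rows --claw '[1, 1, 1, 1, 1, 1, 1]' --pt "0.3 -0.9 0" --pt "0 0 2.0" --pt "0 0 2.5" --pt "0 0 2.5" --pt "0 0 2.5" --pt "0 0 2.2" --pt "0 0 0" --spin '[0, 0, 0, 0, 0, 0, 0]'

```text
time: 4.5
tcp_pos: [0.6011, -0.0716, 0.1821]
tcp_rot: [-0.478, -3.099, 0.004]
ft_force: [-1.5, -0.4, 0.2]
finger_gap: -0.0
```

```bash
python3 - <<'E'
from h import *
st()
for n in("scene",):
    p,d=robot.capture(n);cv2.imwrite(f"pics/{n}2.png",p)
    c=(200,130,330,270)
    cv2.imwrite(f"pics/{n}2z.png",cv2.resize(p[c[1]:c[3],c[0]:c[2]],None,fx=4,fy=4,interpolation=2))
E
```

```text
t 4.5 tcp [ 0.6011 -0.0716  0.1821] az 162.5 tilt 0.37 F [-1.45 -0.38  0.24] F_tool [ 1.27 -0.8  -0.23] gap -0.0 q [ 0.45  0.67 -0.63  1.6   0.44  1.02  0.95]
```

View pics/scene2z.png

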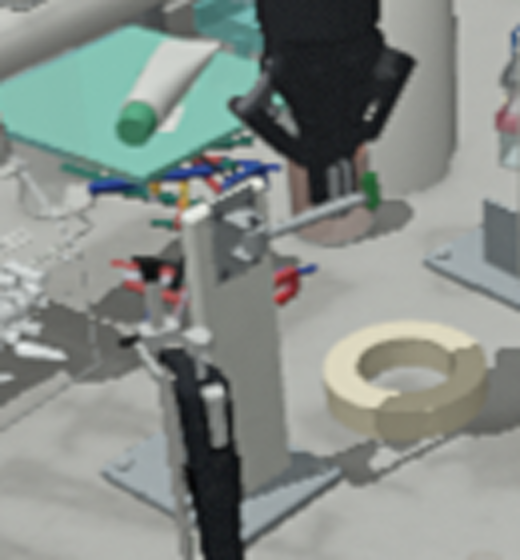

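Call:
play_rows --claw '[1, 1, 1, 1, 1, 1, 1]' --pt "0 0.6 0" --pt "0 0.5 0" --pt "0.3 0 0" --pt "0.3 0 0" --pt "0.2 0 0" --pt "0.2 0 0" --pt "0 0 0" --spin '[0, 0, 0, 0, 0, 0, 0]'

```text
time: 5.25
tcp_pos: [0.5976, -0.0548, 0.1846]
tcp_rot: [0.473, 3.104, -0.0]
ft_force: [0.7, 0.0, -0.3]
finger_gap: -0.0001
```

```bash
python3 - <<'E'
from h import *
st()
E
```

```text
t 5.25 tcp [ 0.5976 -0.0548  0.1846] az 162.7 tilt 0.07 F [ 0.72  0.   -0.28] F_tool [-0.68  0.21  0.28] gap -0.0001 q [ 0.43  0.66 -0.64  1.62  0.44  1.01  0.92]
```

Call:
play_rows --claw '[1, 1, 1, 1, 1, 1]' --pt "0.3 0 0" --pt "0.5 -0.1 0" --pt "0.5 -0.1 0" --pt "0.5 -0.1 0" --pt "0.5 -0.1 0" --pt "0 0 0" --spin '[0, 5, 5, 5, 5, 0]'

```text
time: 5.85
tcp_pos: [0.5754, -0.049, 0.1848]
tcp_rot: [1.004, 2.974, 0.001]
ft_force: [2.8, 0.0, -0.3]
finger_gap: -0.0002
```

```bash
cat > g.py <<'E'
from h import *
o,R=st()
P=np.array([.601,.004,.2]);d=P-o['tcp_pos'];print("pivot in tool mm",(R.T@d*1000).round(1))
E
python3 g.py
```

```text
t 5.85 tcp [ 0.5754 -0.049   0.1848] az 142.7 tilt 0.15 F [ 2.81  0.05 -0.28] F_tool [-2.2   1.74  0.29] gap -0.0002 q [ 0.39  0.6  -0.55  1.69  0.37  0.95  0.62]
pivot in tool mm [ 11.8  57.6 -15.1]
```

Call:
play_rows --claw '[1, 1, 1, 1, 1, 1, 1, 1]' --pt "0.5 -0.1 0" --pt "0.5 -0.1 0" --pt "0.5 -0.1 0" --pt "0.5 -0.1 0" --pt "0.5 -0.1 0" --pt "0.5 -0.1 0" --pt "0.5 -0.1 0" --pt "0 0 0" --spin '[5, 5, 5, 5, 5, 5, 5, 0]'

```text
time: 6.65
tcp_pos: [0.5486, -0.0262, 0.1847]
tcp_rot: [1.851, 2.537, -0.0]
ft_force: [1.9, -2.0, 1.3]
finger_gap: -0.0002
```

```bash
python3 g.py; python3 - <<'E'
from h import *
p,d=robot.capture("scene");cv2.imwrite("pics/scene3.png",p)
c=(200,130,330,270)
cv2.imwrite("pics/scene3z.png",cv2.resize(p[c[1]:c[3],c[0]:c[2]],None,fx=4,fy=4,interpolation=2))
E
```

```text
t 6.65 tcp [ 0.5486 -0.0262  0.1847] az 107.8 tilt 0.08 F [ 1.89 -2.04  1.3 ] F_tool [-2.52  1.17 -1.3 ] gap -0.0002 q [ 0.26  0.54 -0.38  1.77  0.25  0.88  0.07]
pivot in tool mm [ 12.7  59.1 -15.2]
```

View pics/scene3z.png

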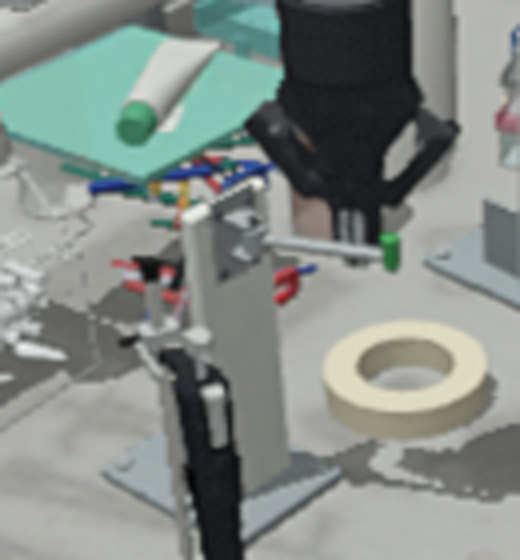

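Call:
play_rows --claw '[1, 1, 1, 1, 1]' --pt "0.42 -0.08 0" --pt "0.42 -0.08 0" --pt "0.42 -0.08 0" --pt "0.2 -0.04 0" --pt "0 0 0" --spin '[4, 4, 4, 2, 0]'

```text
time: 7.2
tcp_pos: [0.5422, -0.0131, 0.1844]
tcp_rot: [2.147, 2.293, -0.002]
ft_force: [2.2, -2.7, 1.5]
finger_gap: 0.0002
```

Call:
play_rows --claw '[1, 1, 1]' --pt "0.15 -0.02 0" --pt "0.15 -0.02 0" --pt "0 0 0" --spin '[1.5, 1.5, 0]'

```text
time: 7.5
tcp_pos: [0.5414, -0.0096, 0.1843]
tcp_rot: [-2.208, -2.234, 0.001]
ft_force: [0.8, -3.8, 1.8]
finger_gap: -0.0001
```

```bash
python3 g.py
```

```text
t 7.5 tcp [ 0.5414 -0.0096  0.1843] az 90.7 tilt 0.05 F [ 0.83 -3.8   1.81] F_tool [-3.81  0.78 -1.81] gap -0.0001 q [ 0.18  0.52 -0.3   1.79  0.2   0.86 -0.2 ]
pivot in tool mm [ 12.9  59.8 -15.8]
```

Call:
play_rows --claw '[1, 1, 1]' --pt "0.1 -0.02 0" --pt "0.1 -0.02 0" --pt "0 0 0" --spin '[1, 1, 0]'

```text
time: 7.8
tcp_pos: [0.5409, -0.0071, 0.1842]
tcp_rot: [-2.247, -2.195, 0.001]
ft_force: [1.4, -3.1, 1.8]
finger_gap: -0.0004
```

Call:
play_rows --claw '[1, 1, 1]' --pt "0.1 -0.02 0" --pt "0.1 -0.02 0" --pt "0 0 0" --spin '[1, 1, 0]'

```text
time: 8.1
tcp_pos: [0.5406, -0.005, 0.1842]
tcp_rot: [-2.285, -2.155, 0.001]
ft_force: [-0.5, -3.2, 2.1]
finger_gap: -0.0003
```

Call:
play_rows --claw '[1, 1]' --pt "0.1 -0.02 0" --pt "0 0 0" --spin '[1, 0]'

```text
time: 8.3
tcp_pos: [0.5405, -0.0041, 0.1842]
tcp_rot: [-2.303, -2.135, 0.001]
ft_force: [-0.3, -2.0, 1.3]
finger_gap: 0.0004
```

Call:
play_rows --claw '[1, 1]' --pt "0.1 -0.02 0" --pt "0 0 0" --spin '[1, 0]'

```text
time: 8.5
tcp_pos: [0.5404, -0.0031, 0.1842]
tcp_rot: [-2.322, -2.115, 0.001]
ft_force: [-1.1, -3.4, 0.6]
finger_gap: -0.0001
```

Call:
play_rows --claw '[1, 1]' --pt "0.1 -0.02 0" --pt "0 0 0" --spin '[1, 0]'

```text
time: 8.7
tcp_pos: [0.5402, -0.0021, 0.1842]
tcp_rot: [-2.34, -2.095, 0.001]
ft_force: [0.4, -3.1, 2.5]
finger_gap: 0.0001
```

Call:
play_rows --claw '[1, 1]' --pt "0.1 -0.02 0" --pt "0 0 0" --spin '[1, 0]'

```text
time: 8.9
tcp_pos: [0.5402, -0.001, 0.1842]
tcp_rot: [-2.359, -2.074, 0.001]
ft_force: [-1.7, -2.7, 0.4]
finger_gap: -0.0001
```

Call:
play_rows --claw '[1, 1]' --pt "0.1 -0.02 0" --pt "0 0 0" --spin '[1, 0]'

```text
time: 9.1
tcp_pos: [0.54, -0.0009, 0.1842]
tcp_rot: [2.378, 2.053, -0.002]
ft_force: [-2.3, -4.8, 2.2]
finger_gap: 0.0001
```

Call:
play_rows --claw '[1, 1]' --pt "0.1 -0.02 0" --pt "0 0 0" --spin '[1, 0]'

```text
time: 9.3
tcp_pos: [0.5399, -0.0008, 0.1842]
tcp_rot: [2.396, 2.031, -0.004]
ft_force: [-2.5, -5.3, 1.9]
finger_gap: -0.0001
```

Call:
play_rows --claw '[1, 1]' --pt "0.1 0 0" --pt "0 0 0" --spin '[0, 0]'

```text
time: 9.5
tcp_pos: [0.5399, -0.0008, 0.1841]
tcp_rot: [2.396, 2.03, -0.006]
ft_force: [-1.8, -7.5, 2.9]
finger_gap: 0.0002
```

Call:
play_rows --claw '[1, 1]' --pt "0.1 0 0" --pt "0 0 0" --spin '[0, 0]'

```text
time: 9.7
tcp_pos: [0.5398, -0.0007, 0.1841]
tcp_rot: [2.396, 2.029, -0.008]
ft_force: [-2.2, -8.6, 2.8]
finger_gap: -0.0001
```

```bash
python3 g.py
```

```text
t 9.7 tcp [ 0.5398 -0.0007  0.1841] az 80.5 tilt 0.3 F [-2.16 -8.62  2.77] F_tool [-8.87 -0.71 -2.73] gap -0.0001 q [ 0.13  0.51 -0.25  1.8   0.17  0.86 -0.37]
pivot in tool mm [ 14.6  59.5 -16.1]
```

Call:
play_rows --claw '[1, 1, 1]' --pt "0.1 0 0" --pt "0.1 0 0" --pt "0 0 0" --spin '[0, 0, 0]'

```text
time: 10.0
tcp_pos: [0.5398, -0.0006, 0.1841]
tcp_rot: [2.396, 2.026, -0.011]
ft_force: [-3.7, -10.8, 3.0]
finger_gap: -0.0002
```

Call:
play_rows --claw '[1, 1, 1, 1, 1]' --pt "0.1 0 0" --pt "0 0 0" --pt "0 0 0" --pt "0 0 0" --pt "0 0 0" --spin '[0, 0, 0, 0, 0]'

```text
time: 10.5
tcp_pos: [0.5399, -0.0006, 0.1841]
tcp_rot: [2.397, 2.025, -0.013]
ft_force: [-3.9, -12.4, 3.6]
finger_gap: -0.0003
```

```bash
python3 g.py
```

```text
t 10.5 tcp [ 0.5399 -0.0006  0.1841] az 80.4 tilt 0.53 F [ -3.92 -12.39   3.61] F_tool [-12.9   -1.81  -3.49] gap -0.0003 q [ 0.12  0.51 -0.25  1.8   0.17  0.86 -0.38]
pivot in tool mm [ 14.6  59.5 -16.2]
```

Call:
play_rows --claw '[1, 1, 1, 1, 1, 1, 1]' --pt "-1 0 0" --pt "-1.2 0 0" --pt "0 0 -2.5" --pt "0 0 -4" --pt "0 0 -5" --pt "0 0 -1" --pt "0 0 0" --spin '[0, 0, 0, 0, 0, 0, 0]'

```text
time: 11.2
tcp_pos: [0.5393, -0.0147, 0.3117]
tcp_rot: [2.391, 2.033, 0.01]
ft_force: [0.2, -0.3, -0.7]
finger_gap: 0.0003
```

```bash
python3 - <<'E'
from h import *
need((.537,-.3155,.31),79)
E
```

```text
t 11.2 tcp [ 0.5393 -0.0147  0.3117] az 80.8 tilt 0.4 F [ 0.18 -0.32 -0.74] F_tool [-0.29  0.22  0.75] gap 0.0003 q [ 0.18  0.38 -0.28  1.62  0.11  1.15 -0.29]
spin 1.8 shift now cm [-29.73   4.61   0.11] after spin cm [-29.57   5.52   0.17]
```

Call:
play_rows --claw '[0.1, 0.1, 0.1, 0.1, 0.1, 0.1, 0.1, 0.1, 0.1]' --pt "-4.2 0.65 0" --pt "-4.2 0.65 0" --pt "-4.2 0.65 0" --pt "-4.2 0.65 0" --pt "-4.2 0.65 0" --pt "-4.2 0.65 0" --pt "-4.4 0.7 0" --pt "0 0 0" --pt "0 0 0" --spin '[0, 0, 0, 0, 0, 0, 0, 0, 0]'

```text
time: 12.1
tcp_pos: [0.5342, -0.3159, 0.3064]
tcp_rot: [-2.393, -2.028, 0.001]
ft_force: [-0.3, 0.3, -0.1]
finger_gap: 0.0383
```

```bash
python3 - <<'E'
from h import *
need((.537,-.3155,.30),79)
p,d=robot.capture("top");cv2.imwrite("pics/top4.png",p)
a=p[100:240,240:440];a=cv2.resize(a,None,fx=4,fy=4,interpolation=2);cv2.imwrite("pics/top4z.png",a)
p,d=robot.capture("scene");cv2.imwrite("pics/scene4.png",p)
c=(220,100,380,250)
cv2.imwrite("pics/scene4z.png",cv2.resize(p[c[1]:c[3],c[0]:c[2]],None,fx=4,fy=4,interpolation=2))
E
```

```text
t 12.1 tcp [ 0.5342 -0.3159  0.3064] az 80.6 tilt 0.27 F [-0.3   0.32 -0.15] F_tool [ 0.27 -0.35  0.15] gap 0.0383 q [ 0.62  0.52 -0.2   1.39  0.1   1.25  0.24]
spin 1.6 shift now cm [0.09 0.27 0.64] after spin cm [0.1  0.27 0.64]
```

View pics/top4z.png

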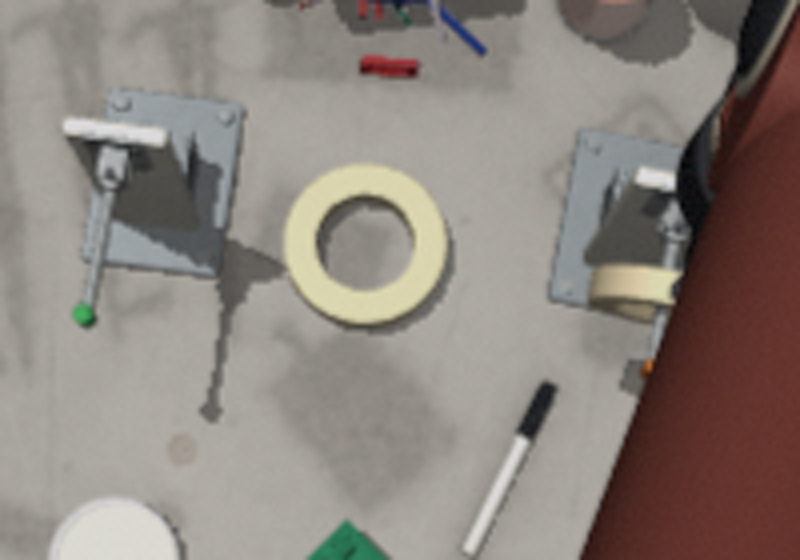

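View pics/scene4z.png

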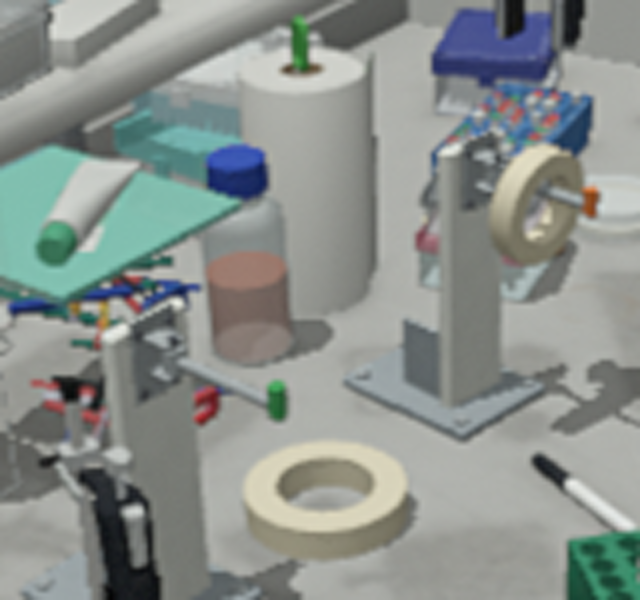

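```bash
cat >> h.py <<'E'
def ray(n,u,v,z):
    f,cx,cy,R,t=cam(n);c=-R.T@t;d=R.T@np.array([(u-cx)/f,(v-cy)/f,1.]);return c+d*(z-c[2])/d[2]
E
python3 - <<'E'
from h import *
f=lambda X,Y:(370+(X-390+.5)/6-.5,120+(Y+.5)/6-.5)
print("tape side mid z.186",ray("top",*f(603.5,320),.186))
for X,Y in((603,280),(600,330)):print("crest edges",ray("top",*f(X,Y),.2285).round(4))
print("obar",ray("top",*f(615,258),.204).round(4),ray("top",*f(597,400),.204).round(4),"tip",ray("top",*f(590,433),.214).round(4))
g=lambda X,Y:(240+(X+.5)/4-.5,100+(Y+.5)/4-.5)
print("green bar",ray("top",*g(106,205),.204).round(4),ray("top",*g(92,285),.204).round(4),"tip",ray("top",*g(84,314),.214).round(4),"piv",ray("top",*g(113,166),.214).round(4))
d=cv2.imread("pics/top0.png");
# tape depth centroid (both cams)
for n in("top","scene"):
    p=cv2.imread(f"pics/{n}0.png");C=cloud(n,np.load(f"pics/{n}0.npy"));h=cv2.cvtColor(p,cv2.COLOR_BGR2HSV)
    m=(h[...,1]>35)&(h[...,1]<110)&(h[...,0]>10)&(h[...,0]<35)&(C[...,2]>.13)&(C[...,2]<.24)&(abs(C[...,0]-.535)<.04)&(abs(C[...,1]+.318)<.07)
    P=C[m];print(n,m.sum(),P.min(0).round(4),P.max(0).round(4))
    Q=P[P[:,2]>.218] ; print(Q.mean(0).round(4),np.percentile(Q[:,0],[3,97]).round(4),np.percentile(Q[:,1],[3,97]).round(4))
    if n=="scene":
        # fit front face plane normal
        c=P.mean(0);u,s,vt=np.linalg.svd(P-c,full_matrices=False);print(c.round(4),vt[2].round(3),s)
E
```

```text
tape side mid z.186 [ 0.53938654 -0.32264191  0.186     ]
crest edges [ 0.5461 -0.3142  0.2285]
crest edges [ 0.5267 -0.3127  0.2285]
obar [ 0.5604 -0.324   0.204 ] [ 0.5041 -0.316   0.204 ] tip [ 0.4895 -0.3111  0.214 ]
green bar [0.5848 0.0078 0.204 ] [0.5366 0.0143 0.204 ] tip [0.5173 0.0166 0.214 ] piv [0.6057 0.0029 0.214 ]
top 425 [ 0.5187 -0.3615  0.1467] [ 0.5512 -0.2795  0.2324]
[ 0.5332 -0.3213  0.225 ] [0.5224 0.5449] [-0.3474 -0.2969]
scene 380 [ 0.5161 -0.3599  0.1466] [ 0.5689 -0.2745  0.2301]
[ 0.5275 -0.3158  0.2241] [0.5193 0.5425] [-0.3348 -0.2969]
[ 0.5312 -0.3122  0.1887] [-0.977  0.208 -0.048] [0.50624735 0.44107533 0.13947302]
```

Call:
play_rows --claw '[0.29, 0.29, 0.29, 0.29, 0.29, 0.29]' --pt "-0.35 0.2 0" --pt "0 0 2.5" --pt "0 0 2.5" --pt "0 0 1.5" --pt "0 0 0.6" --pt "0 0 0" --spin '[0.6, 0, 0, 0, 0, 0]'

```text
time: 12.8
tcp_pos: [0.5366, -0.3183, 0.2377]
tcp_rot: [-2.403, -2.022, 0.0]
ft_force: [-0.6, -0.2, 0.0]
finger_gap: 0.0306
```

```bash
python3 - <<'E'
from h import *
need((.536,-.3195,.209),80)
p,d=robot.capture("scene");cv2.imwrite("pics/scene5.png",p)
c=(290,70,400,220)
cv2.imwrite("pics/scene5z.png",cv2.resize(p[c[1]:c[3],c[0]:c[2]],None,fx=4,fy=4,interpolation=2))
E
```

```text
t 12.8 tcp [ 0.5366 -0.3183  0.2377] az 80.2 tilt 0.08 F [-0.56 -0.2   0.03] F_tool [-0.29 -0.51 -0.03] gap 0.0306 q [ 0.62  0.57 -0.2   1.49  0.12  1.09  0.22]
spin 0.2 shift now cm [-0.13 -0.04  2.87] after spin cm [-0.13 -0.04  2.87]
```

View pics/scene5z.png

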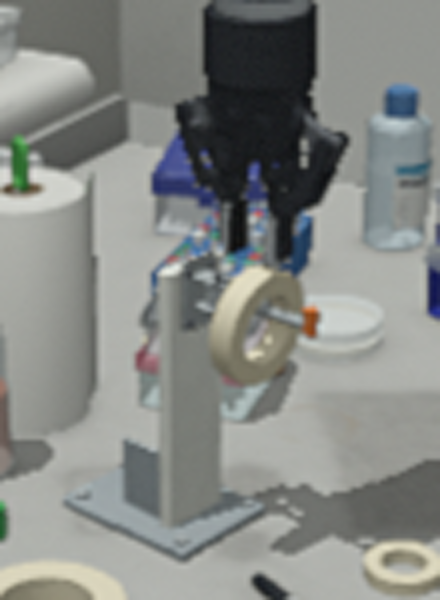

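Call:
play_rows --claw '[0.29, 0.29, 0.29, 0.29]' --pt "-0.1 -0.15 0.8" --pt "0 0 0.8" --pt "0 0 0.6" --pt "0 0 0" --spin '[0, 0, 0, 0]'

```text
time: 13.25
tcp_pos: [0.5342, -0.3197, 0.2151]
tcp_rot: [-2.404, -2.019, 0.001]
ft_force: [-0.0, -0.2, -0.2]
finger_gap: 0.0303
```

```bash
python3 - <<'E'
from h import *
need((.536,-.3195,.209),80)
p,d=robot.capture("scene");cv2.imwrite("pics/scene6.png",p)
c=(290,70,400,220)
cv2.imwrite("pics/scene6z.png",cv2.resize(p[c[1]:c[3],c[0]:c[2]],None,fx=4,fy=4,interpolation=2))
E
```

```text
t 13.25 tcp [ 0.5342 -0.3197  0.2151] az 80.1 tilt 0.14 F [-0.   -0.15 -0.21] F_tool [-0.15  0.02  0.21] gap 0.0303 q [ 0.62  0.59 -0.19  1.52  0.12  1.04  0.22]
spin 0.1 shift now cm [0.06 0.18 0.61] after spin cm [0.06 0.18 0.61]
```

View pics/scene6z.png

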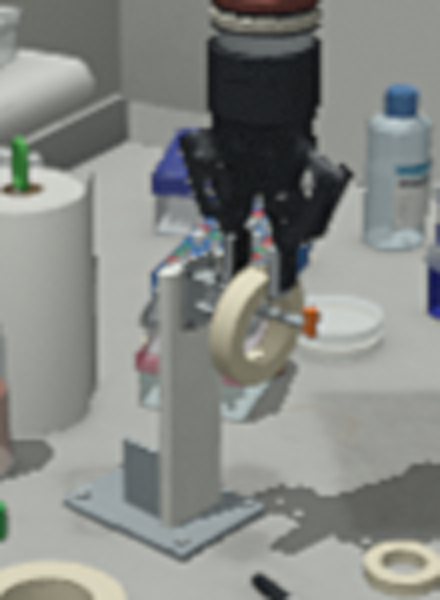

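Call:
play_rows --claw '[0.29, 0.29, 0.7, 0.8, 0.8, 0.8, 0.8]' --newtons 30 --pt "0 0 0.5" --pt "0 0 0" --pt "0 0 0" --pt "0 0 0" --pt "0 0 0" --pt "0 0 0" --pt "0 0 0" --spin '[0, 0, 0, 0, 0, 0, 0]'

```text
time: 14.0
tcp_pos: [0.5349, -0.32, 0.2114]
tcp_rot: [2.405, 2.021, 0.0]
ft_force: [0.0, 0.0, -0.1]
finger_gap: 0.0184
```

```bash
python3 - <<'E'
from h import *
st()
E
```

```text
t 14.0 tcp [ 0.5349 -0.32    0.2114] az 80.1 tilt 0.01 F [ 0.04  0.03 -0.06] F_tool [0.04 0.03 0.06] gap 0.0184 q [ 0.62  0.6  -0.19  1.53  0.13  1.03  0.22]
```

Call:
play_rows --claw '[0.8, 0.8, 0.8, 0.8]' --pt "0 0 -0.6" --pt "0 0 -0.6" --pt "0 0 -0.6" --pt "0 0 0" --spin '[0, 0, 0, 0]'

```text
time: 14.4
tcp_pos: [0.5356, -0.3204, 0.2309]
tcp_rot: [2.403, 2.019, 0.002]
ft_force: [0.1, 0.6, -0.4]
finger_gap: 0.0182
```

```bash
python3 - <<'E'
from h import *
st()
p,d=robot.capture("scene");cv2.imwrite("pics/scene7.png",p)
c=(300,90,400,210)
cv2.imwrite("pics/scene7z.png",cv2.resize(p[c[1]:c[3],c[0]:c[2]],None,fx=5,fy=5,interpolation=2))
E
```

```text
t 14.4 tcp [ 0.5356 -0.3204  0.2309] az 80.1 tilt 0.17 F [ 0.07  0.57 -0.39] F_tool [ 0.58 -0.03  0.39] gap 0.0182 q [ 0.62  0.58 -0.19  1.5   0.12  1.07  0.22]
```

View pics/scene7z.png

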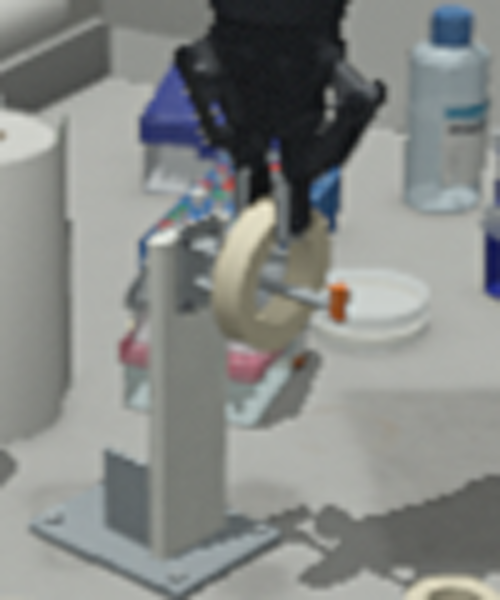

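Call:
play_rows --claw '[0.8, 0.8, 0.8, 0.8, 0.8, 0.8, 0.8]' --pt "0 -1 0" --pt "0 -1.5 0" --pt "0 -1.5 0" --pt "0 -1.5 0" --pt "0 -1.5 0" --pt "0 -1.2 0" --pt "0 0 0" --spin '[0, 0, 0, 0, 0, 0, 0]'

```text
time: 15.15
tcp_pos: [0.4519, -0.306, 0.2293]
tcp_rot: [-2.406, -2.018, 0.002]
ft_force: [0.5, -1.2, -1.0]
finger_gap: 0.0185
```

```bash
python3 - <<'E'
from h import *
st()
p,d=robot.capture("scene");cv2.imwrite("pics/scene8.png",p)
c=(300,90,400,210)
cv2.imwrite("pics/scene8z.png",cv2.resize(p[c[1]:c[3],c[0]:c[2]],None,fx=5,fy=5,interpolation=2))
E
```

```text
t 15.15 tcp [ 0.4519 -0.306   0.2293] az 80.0 tilt 0.11 F [ 0.52 -1.18 -0.97] F_tool [-1.07  0.71  0.96] gap 0.0185 q [ 0.69  0.46 -0.2   1.73  0.11  0.97  0.27]
```

View pics/scene8z.png

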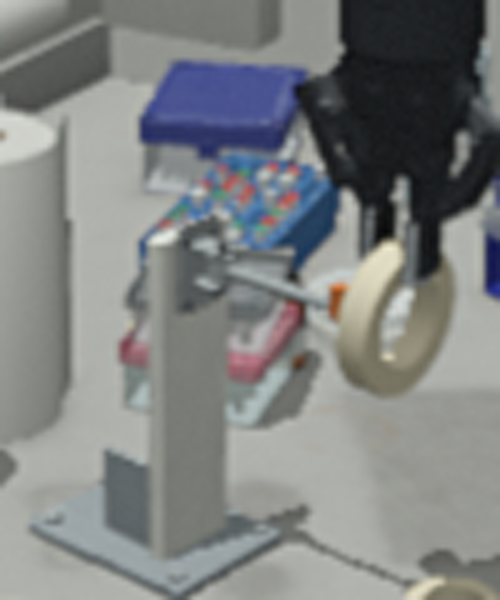

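```bash
python3 - <<'E'
from h import *
need((.480,.0225,.245),82)
E
```

```text
t 15.2 tcp [ 0.4533 -0.306   0.2294] az 80.0 tilt 0.01 F [ 0.79 -0.43 -1.16] F_tool [-0.29  0.85  1.16] gap 0.0184 q [ 0.69  0.46 -0.2   1.72  0.11  0.97  0.27]
spin -2.0 shift now cm [32.82 -3.06 -1.56] after spin cm [32.91 -1.93 -1.56]
```

Call:
play_rows --claw '[0.8, 0.8, 0.8, 0.8, 0.8, 0.8, 0.8, 0.8, 0.8, 0.8, 0.8, 0.8]' --pt "0 0 -1.5" --pt "1.5 -0.2 0" --pt "3 -0.2 0" --pt "3.5 -0.2 0" --pt "3.5 -0.2 0" --pt "3.5 -0.2 0" --pt "3.5 -0.2 0" --pt "3.5 -0.2 0" --pt "3.5 -0.2 0" --pt "3.5 -0.2 0" --pt "2.4 -0.1 0" --pt "1 0 0" --spin '[-2, 0, 0, 0, 0, 0, 0, 0, 0, 0, 0, 0]'

```text
time: 16.4
tcp_pos: [0.4796, 0.0223, 0.2442]
tcp_rot: [-2.362, -2.069, -0.002]
ft_force: [0.5, -0.4, -0.7]
finger_gap: 0.0181
```

Call:
play_rows --claw '[0.8, 0.8]' --pt "0 0 0" --pt "0 0 0" --spin '[0, 0]'

```text
time: 16.6
tcp_pos: [0.4798, 0.0165, 0.244]
tcp_rot: [2.371, 2.061, -0.002]
ft_force: [-0.0, -0.7, -1.3]
finger_gap: 0.0183
```

```bash
python3 - <<'E'
from h import *
need((.480,.0225,.231),82)
p,d=robot.capture("scene");cv2.imwrite("pics/scene9.png",p)
c=(220,120,340,260)
cv2.imwrite("pics/scene9z.png",cv2.resize(p[c[1]:c[3],c[0]:c[2]],None,fx=4.2,fy=4.2,interpolation=2))
E
```

```text
t 16.6 tcp [0.4798 0.0165 0.244 ] az 82.0 tilt 0.07 F [-0.01 -0.75 -1.25] F_tool [-0.74  0.09  1.25] gap 0.0183 q [ 0.14  0.35 -0.3   1.87  0.13  0.94 -0.36]
spin -0.0 shift now cm [ 0.6  -0.06  1.3 ] after spin cm [ 0.6  -0.06  1.3 ]
```

View pics/scene9z.png

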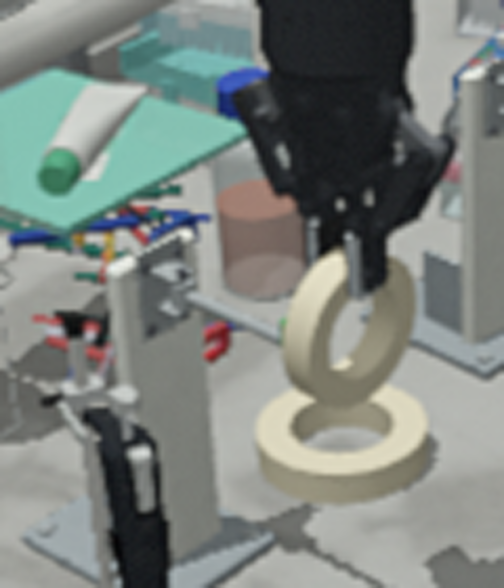

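Call:
play_rows --claw '[0.8, 0.8, 0.8, 0.8]' --pt "0.6 0 0.6" --pt "0 0 0.7" --pt "0 0 0" --pt "0 0 0" --spin '[0, 0, 0, 0]'

```text
time: 17.05
tcp_pos: [0.4805, 0.0231, 0.2309]
tcp_rot: [-2.37, -2.062, 0.001]
ft_force: [0.4, 0.6, -0.1]
finger_gap: 0.0183
```

```bash
python3 - <<'E'
from h import *
need((.5645,.011,.231),82)
p,d=robot.capture("scene");cv2.imwrite("pics/scene10.png",p)
p2,d2=robot.capture("top");cv2.imwrite("pics/top10.png",p2)
c=(250,150,340,250)
a=cv2.resize(p[c[1]:c[3],c[0]:c[2]],None,fx=4.4,fy=4.4,interpolation=2)
c=(230,110,330,220);b=cv2.resize(p2[c[1]:c[3],c[0]:c[2]],None,fx=4,fy=4,interpolation=2)
cv2.imwrite("pics/c10.png",np.hstack([a[:440],b[:440]]))
E
```

```text
t 17.05 tcp [0.4805 0.0231 0.2309] az 82.0 tilt 0.06 F [ 0.44  0.57 -0.1 ] F_tool [0.63 0.36 0.1 ] gap 0.0183 q [ 0.12  0.37 -0.3   1.89  0.14  0.9  -0.38]
spin 0.0 shift now cm [-0.04  8.49 -0.02] after spin cm [-0.03  8.49 -0.01]
```

View pics/c10.png

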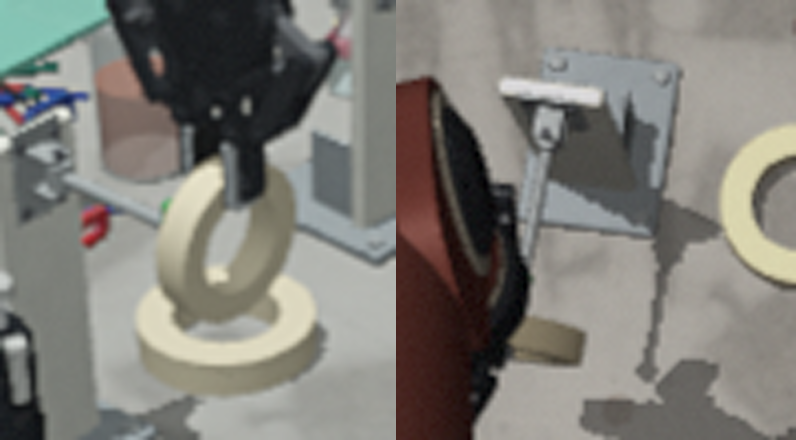

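Call:
play_rows --claw '[0.8, 0.8, 0.8, 0.8, 0.8]' --pt "0 1 0" --pt "0 1 0" --pt "0 1 0" --pt "0 0.5 0" --pt "0 0 0" --spin '[0, 0, 0, 0, 0]'

```text
time: 17.65
tcp_pos: [0.5164, 0.0185, 0.2311]
tcp_rot: [-2.37, -2.062, -0.001]
ft_force: [-0.5, -0.1, -0.7]
finger_gap: 0.018
```

```bash
python3 - <<'E'
from h import *
need((.5645,.011,.231),82)
p,d=robot.capture("scene")
c=(220,140,340,260)
a=cv2.resize(p[c[1]:c[3],c[0]:c[2]],None,fx=5,fy=5,interpolation=2)
cv2.imwrite("pics/c11.png",a)
E
```

```text
t 17.65 tcp [0.5164 0.0185 0.2311] az 82.0 tilt 0.02 F [-0.46 -0.15 -0.74] F_tool [-0.21 -0.43  0.74] gap 0.018 q [ 0.12  0.42 -0.29  1.8   0.15  0.94 -0.37]
spin 0.0 shift now cm [-0.08  4.87  0.01] after spin cm [-0.08  4.87  0.01]
```

View pics/c11.png

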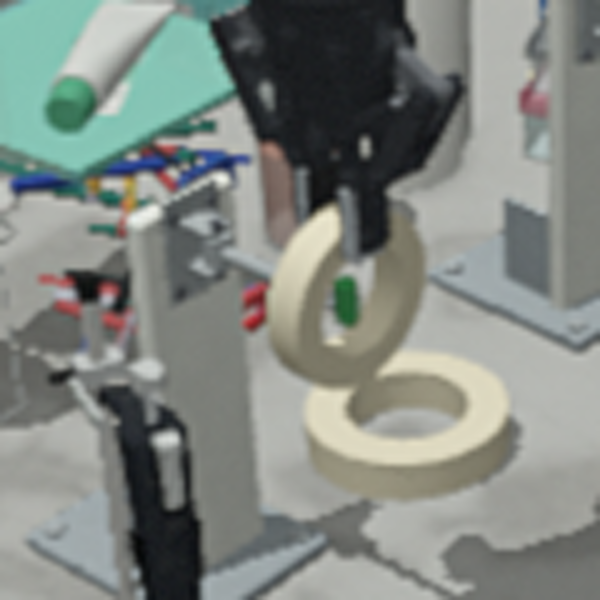

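Call:
play_rows --claw '[0.8, 0.8, 0.8, 0.8, 0.8, 0.8]' --pt "-0.06 1 0" --pt "0 1 0" --pt "0 1 0" --pt "0 1 0" --pt "0 0.4 0" --pt "0 0 0" --spin '[0, 0, 0, 0, 0, 0]'

```text
time: 18.3
tcp_pos: [0.5595, 0.0119, 0.2311]
tcp_rot: [-2.37, -2.062, -0.0]
ft_force: [-0.1, -0.5, -0.5]
finger_gap: 0.0182
```

Call:
play_rows --claw '[0.8, 0.8, 0.8, 0.8]' --pt "0 0 0.6" --pt "0 0 0.6" --pt "0 0 0.4" --pt "0 0 0" --spin '[0, 0, 0, 0]'

```text
time: 18.7
tcp_pos: [0.558, 0.0121, 0.2144]
tcp_rot: [-2.368, -2.062, 0.003]
ft_force: [0.3, 0.2, -0.8]
finger_gap: 0.0182
```

```bash
python3 - <<'E'
from h import *
st()
p,d=robot.capture("scene")
c=(220,140,340,260)
a=cv2.resize(p[c[1]:c[3],c[0]:c[2]],None,fx=5,fy=5,interpolation=2)
cv2.imwrite("pics/c12.png",a)
E
```

```text
t 18.7 tcp [0.558  0.0121 0.2144] az 82.1 tilt 0.12 F [ 0.32  0.17 -0.81] F_tool [0.21 0.3  0.81] gap 0.0182 q [ 0.12  0.5  -0.28  1.71  0.16  0.95 -0.36]
```

View pics/c12.png

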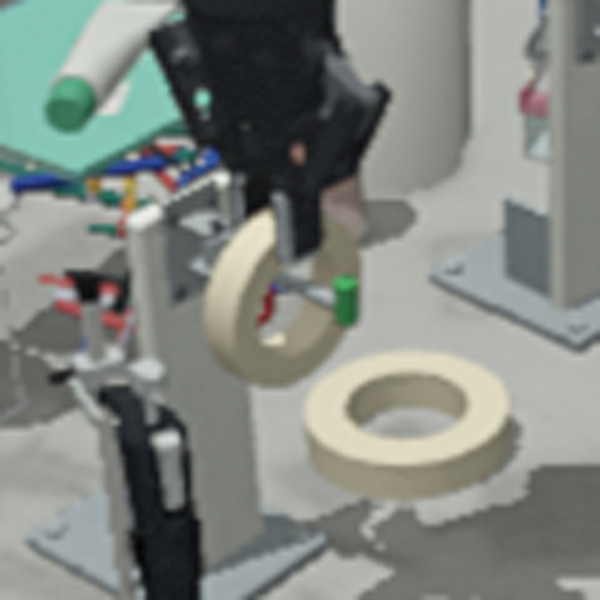

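Call:
play_rows --claw '[0.8, 0.8, 0.8]' --pt "0 0 0.15" --pt "0 0 0.1" --pt "0 0 0" --spin '[0, 0, 0]'

```text
time: 19.05
tcp_pos: [0.5589, 0.0121, 0.2128]
tcp_rot: [-2.37, -2.063, -0.0]
ft_force: [0.3, -0.2, -1.0]
finger_gap: 0.0181
```

```bash
python3 -c "
from h import *
st()"
```

```text
t 19.05 tcp [0.5589 0.0121 0.2128] az 82.1 tilt 0.0 F [ 0.33 -0.19 -1.03] F_tool [-0.15  0.35  1.03] gap 0.0181 q [ 0.12  0.5  -0.28  1.71  0.16  0.95 -0.36]
```

Call:
play_rows --claw '[0.5, 0.4, 0.33, 0.3, 0.3, 0.3]' --pt "0 0 0" --pt "0 0 0" --pt "0 0 0" --pt "0 0 0" --pt "0 0 0" --pt "0 0 0" --spin '[0, 0, 0, 0, 0, 0]'

```text
time: 19.65
tcp_pos: [0.5589, 0.0121, 0.2129]
tcp_rot: [2.37, 2.063, 0.0]
ft_force: [0.5, -0.4, 0.1]
finger_gap: 0.0303
```

Call:
play_rows --claw '[0.3, 0.3, 0.3, 0.3, 0.3, 0.3]' --pt "0 0 -0.8" --pt "0 0 -1.2" --pt "0 0 -2" --pt "0 0 -3" --pt "0 0 -3" --pt "0 0 0" --spin '[0, 0, 0, 0, 0, 0]'

```text
time: 20.25
tcp_pos: [0.5616, 0.0128, 0.3188]
tcp_rot: [2.364, 2.058, 0.015]
ft_force: [0.3, 0.5, 0.2]
finger_gap: 0.0298
```

```bash
python3 - <<'E'
from h import *
st()
p,d=robot.capture("scene")
c=(220,140,340,260)
a=cv2.resize(p[c[1]:c[3],c[0]:c[2]],None,fx=5,fy=5,interpolation=2)
cv2.imwrite("pics/c13.png",a)
E
```

```text
t 20.25 tcp [0.5616 0.0128 0.3188] az 82.1 tilt 0.68 F [0.35 0.53 0.21] F_tool [ 0.58  0.27 -0.2 ] gap 0.0298 q [ 0.13  0.41 -0.3   1.55  0.13  1.19 -0.32]
```

View pics/c13.png

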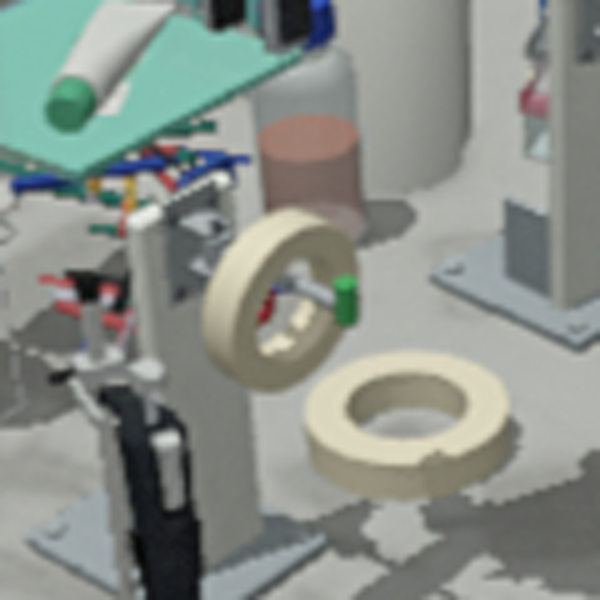

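```bash
python3 - <<'E'
from h import *
need((.5193,-.293,.30),80.5)
E
```

```text
t 20.3 tcp [0.5603 0.0125 0.3162] az 82.1 tilt 0.4 F [0.54 0.25 0.16] F_tool [ 0.32  0.5  -0.15] gap 0.0297 q [ 0.13  0.41 -0.3   1.55  0.13  1.19 -0.32]
spin 1.6 shift now cm [-30.82   0.14   1.58] after spin cm [-30.8    1.     1.62]
```

Call:
play_rows --claw '[1, 1, 1, 1, 1, 1, 1, 1, 1, 1]' --pt "-2 0.1 0" --pt "-4 0.1 0" --pt "-4 0.1 0" --pt "-4 0.1 0" --pt "-4 0.1 0" --pt "-4 0.1 0" --pt "-4 0.1 0" --pt "-3 0.1 0" --pt "-1.8 0.2 0" --pt "0 0 0" --spin '[1.6, 0, 0, 0, 0, 0, 0, 0, 0, 0]'

```text
time: 21.3
tcp_pos: [0.5163, -0.2975, 0.3114]
tcp_rot: [-2.404, -2.02, 0.005]
ft_force: [-0.4, -0.3, 0.7]
finger_gap: -0.0001
```

```bash
python3 - <<'E'
from h import *
need((.5193,-.293,.185),80.5)
p,d=robot.capture("top");cv2.imwrite("pics/top14.png",p)
c=(230,100,430,240);cv2.imwrite("pics/c14.png",cv2.resize(p[c[1]:c[3],c[0]:c[2]],None,fx=4,fy=4,interpolation=2))
E
```

```text
t 21.3 tcp [ 0.5163 -0.2975  0.3114] az 80.1 tilt 0.18 F [-0.42 -0.29  0.72] F_tool [-0.35 -0.36 -0.72] gap -0.0001 q [ 0.62  0.47 -0.21  1.46  0.1   1.23  0.22]
spin -0.4 shift now cm [ 0.51  0.26 12.64] after spin cm [ 0.49  0.23 12.64]
```

View pics/c14.png

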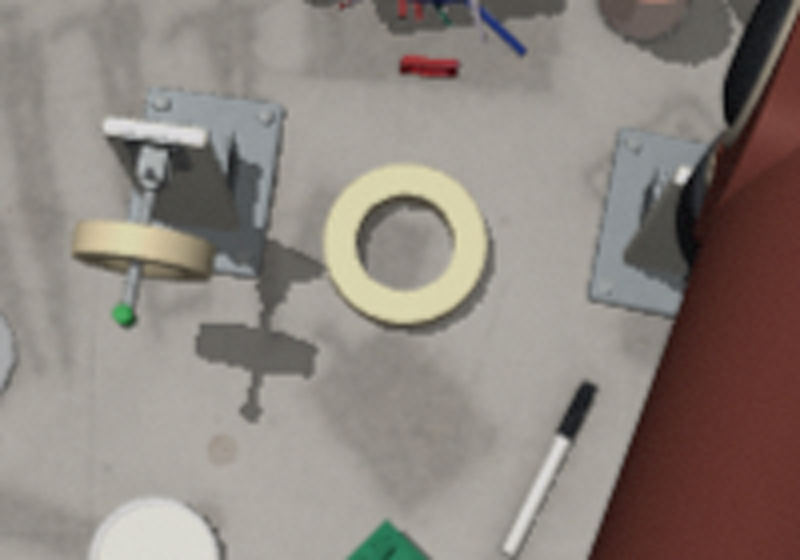

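Call:
play_rows --claw '[1, 1, 1, 1, 1, 1, 1, 1]' --pt "0.6 0.25 0" --pt "0 0 2.0" --pt "0 0 3" --pt "0 0 3" --pt "0 0 2.6" --pt "0 0 1.2" --pt "0 0 0.6" --pt "0 0 0" --spin '[0, 0, 0, 0, 0, 0, 0, 0]'

```text
time: 22.15
tcp_pos: [0.5225, -0.2867, 0.189]
tcp_rot: [-2.396, -2.031, -0.001]
ft_force: [-0.9, 1.2, -0.7]
finger_gap: 0.0001
```

```bash
cat > g2.py <<'E'
from h import *
o,R=st()
P=np.array([.5745,-.3265,.2]);d=P-o['tcp_pos'];print("pivot in tool mm",(R.T@d*1000).round(1))
E
python3 g2.py; python3 - <<'E'
from h import *
p,d=robot.capture("scene")
c=(290,90,400,230);cv2.imwrite("pics/c15.png",cv2.resize(p[c[1]:c[3],c[0]:c[2]],None,fx=4,fy=4,interpolation=2))
E
```

```text
t 22.15 tcp [ 0.5225 -0.2867  0.189 ] az 80.6 tilt 0.04 F [-0.91  1.24 -0.65] F_tool [ 1.07 -1.1   0.65] gap 0.0001 q [ 0.59  0.58 -0.2   1.64  0.14  0.94  0.18]
pivot in tool mm [-30.7  57.8 -11. ]
```

View pics/c15.png

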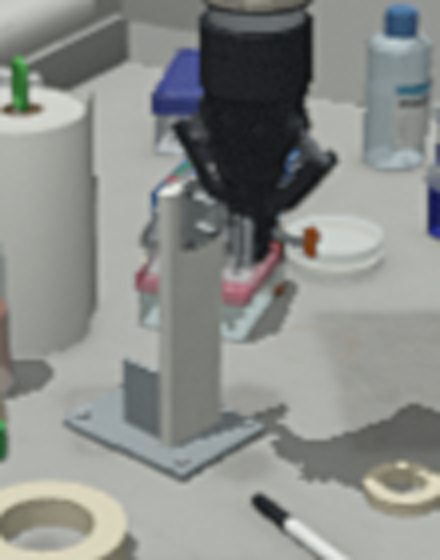

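Call:
play_rows --claw '[1, 1, 1, 1, 1, 1, 1, 1, 1, 1]' --pt "-0.6 0 0.4" --pt "-0.5 0 0" --pt "-0.4 0 0" --pt "-0.3 0 0" --pt "-0.5 -0.1 0" --pt "-0.5 -0.1 0" --pt "-0.5 -0.1 0" --pt "-0.5 -0.1 0" --pt "-0.5 -0.1 0" --pt "0 0 0" --spin '[0, 0, 0, 0, -5, -5, -5, -5, -5, 0]'

```text
time: 23.2
tcp_pos: [0.5141, -0.3303, 0.185]
tcp_rot: [-1.902, -2.499, -0.002]
ft_force: [-0.1, 1.9, 1.7]
finger_gap: 0.0001
```

```bash
python3 g2.py
```

```text
t 23.2 tcp [ 0.5141 -0.3303  0.185 ] az 105.4 tilt 0.09 F [-0.1   1.85  1.69] F_tool [ 1.81  0.4  -1.69] gap 0.0001 q [ 0.73  0.62 -0.32  1.6   0.22  0.97  0.61]
pivot in tool mm [-12.5  59.3 -15. ]
```

Pushing works. Remaining nominal ~65°; go 45°.

Call:
play_rows --claw '[1, 1, 1, 1, 1, 1, 1, 1, 1, 1]' --pt "-0.52 -0.1 0" --pt "-0.52 -0.1 0" --pt "-0.52 -0.1 0" --pt "-0.52 -0.1 0" --pt "-0.52 -0.1 0" --pt "-0.52 -0.1 0" --pt "-0.52 -0.1 0" --pt "-0.52 -0.1 0" --pt "-0.52 -0.1 0" --pt "0 0 0" --spin '[-5, -5, -5, -5, -5, -5, -5, -5, -5, 0]'

```text
time: 24.2
tcp_pos: [0.5329, -0.3725, 0.1844]
tcp_rot: [-0.803, -3.035, -0.001]
ft_force: [-1.6, 1.8, 1.2]
finger_gap: 0.0001
```

```bash
python3 g2.py; python3 - <<'E'
from h import *
p,d=robot.capture("scene")
c=(290,90,400,230);cv2.imwrite("pics/c16.png",cv2.resize(p[c[1]:c[3],c[0]:c[2]],None,fx=4,fy=4,interpolation=2))
E
```

```text
t 24.2 tcp [ 0.5329 -0.3725  0.1844] az 150.4 tilt 0.11 F [-1.65  1.75  1.2 ] F_tool [ 2.3   0.71 -1.19] gap 0.0001 q [ 0.87  0.71 -0.53  1.47  0.38  1.07  1.31]
pivot in tool mm [-13.4  60.6 -15.6]
```

View pics/c16.png

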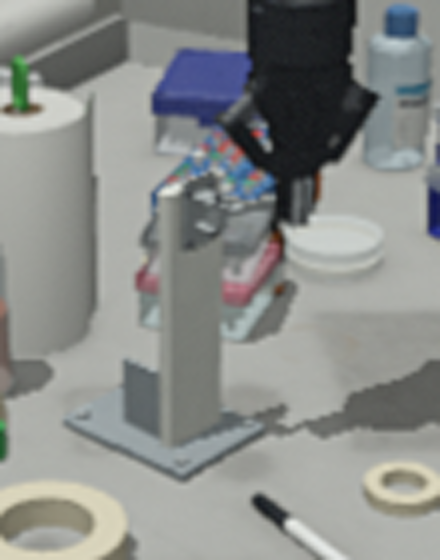

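Call:
play_rows --claw '[1, 1, 1, 1, 1]' --pt "-0.3 -0.06 0" --pt "-0.3 -0.06 0" --pt "-0.3 -0.06 0" --pt "-0.2 -0.03 0" --pt "0 0 0" --spin '[-3, -3, -3, -2, 0]'

```text
time: 24.75
tcp_pos: [0.5415, -0.3792, 0.1844]
tcp_rot: [-0.509, -3.098, -0.0]
ft_force: [-2.5, 2.0, 0.9]
finger_gap: 0.0001
```

Call:
play_rows --claw '[1, 1, 1]' --pt "-0.1 -0.02 0" --pt "-0.1 -0.02 0" --pt "0 0 0" --spin '[-1, -1, 0]'

```text
time: 25.05
tcp_pos: [0.5438, -0.3804, 0.1845]
tcp_rot: [-0.452, -3.108, 0.0]
ft_force: [-2.4, 2.5, 0.7]
finger_gap: 0.0002
```

Call:
play_rows --claw '[1, 1, 1]' --pt "-0.1 -0.02 0" --pt "-0.1 -0.02 0" --pt "0 0 0" --spin '[-1, -1, 0]'

```text
time: 25.35
tcp_pos: [0.5459, -0.3815, 0.1845]
tcp_rot: [-0.397, -3.116, 0.0]
ft_force: [-3.8, 1.5, -0.7]
finger_gap: -0.0001
```

Call:
play_rows --claw '[1, 1, 1]' --pt "-0.1 -0.02 0" --pt "-0.1 -0.02 0" --pt "0 0 0" --spin '[-1, -1, 0]'

```text
time: 25.65
tcp_pos: [0.5472, -0.3823, 0.1845]
tcp_rot: [-0.341, -3.121, -0.0]
ft_force: [-4.9, 2.6, 0.1]
finger_gap: -0.0003
```

```bash
python3 g2.py
```

```text
t 25.65 tcp [ 0.5472 -0.3823  0.1845] az 167.5 tilt 0.11 F [-4.94  2.56  0.08] F_tool [ 5.38  1.43 -0.07] gap -0.0003 q [ 0.89  0.75 -0.6   1.41  0.44  1.12  1.58]
pivot in tool mm [-14.6  60.4 -15.5]
```

Contact with the stop appears to begin (movement 1.5 of 2 mm, force rising). Small steps.

Call:
play_rows --claw '[1, 1]' --pt "-0.1 0 0" --pt "0 0 0" --spin '[0, 0]'

```text
time: 25.85
tcp_pos: [0.5472, -0.3823, 0.1845]
tcp_rot: [-0.342, -3.119, -0.001]
ft_force: [-6.2, 2.8, 0.8]
finger_gap: 0.0004
```

Call:
play_rows --claw '[1, 1]' --pt "-0.1 0 0" --pt "0 0 0" --spin '[0, 0]'

```text
time: 26.05
tcp_pos: [0.5473, -0.3823, 0.1844]
tcp_rot: [-0.341, -3.116, -0.001]
ft_force: [-7.9, 3.6, 0.6]
finger_gap: 0.0001
```

Call:
play_rows --claw '[1, 1]' --pt "-0.1 0 0" --pt "0 0 0" --spin '[0, 0]'

```text
time: 26.25
tcp_pos: [0.5473, -0.3823, 0.1844]
tcp_rot: [-0.341, -3.114, -0.001]
ft_force: [-9.8, 3.5, 2.4]
finger_gap: -0.0
```

```bash
python3 g2.py
```

```text
t 26.25 tcp [ 0.5473 -0.3823  0.1844] az 167.5 tilt 0.51 F [-9.8   3.53  2.41] F_tool [10.36  1.32 -2.31] gap -0.0 q [ 0.89  0.75 -0.6   1.41  0.44  1.13  1.58]
pivot in tool mm [-14.3  60.3 -15.8]
```

Call:
play_rows --claw '[1, 1, 1, 1, 1, 1]' --pt "-0.1 0 0" --pt "-0.05 0 0" --pt "0 0 0" --pt "0 0 0" --pt "0 0 0" --pt "0 0 0" --spin '[0, 0, 0, 0, 0, 0]'

```text
time: 26.85
tcp_pos: [0.5473, -0.3823, 0.1843]
tcp_rot: [-0.341, -3.111, -0.002]
ft_force: [-11.4, 3.9, 4.4]
finger_gap: 0.0002
```

```bash
python3 g2.py
```

```text
t 26.85 tcp [ 0.5473 -0.3823  0.1843] az 167.5 tilt 0.71 F [-11.39   3.89   4.36] F_tool [12.01  1.33 -4.22] gap 0.0002 q [ 0.89  0.76 -0.6   1.4   0.44  1.13  1.58]
pivot in tool mm [-14.2  60.4 -15.9]
```

Call:
play_rows --claw '[1, 1, 1, 1, 1, 1, 1, 1, 1, 1, 1, 1]' --pt "1 0 0" --pt "1.5 0 0" --pt "0 0 -2" --pt "0 0 -4" --pt "0 0 -4" --pt "0 0 -2" --pt "2 2 0" --pt "3 3 0" --pt "3 3 0" --pt "3 3 0" --pt "0 0 0" --pt "0 0 0" --spin '[0, 0, 0, 0, 0, 0, 0, 0, 0, 0, 0, 0]'

```text
time: 28.05
tcp_pos: [0.4461, -0.2468, 0.3065]
tcp_rot: [0.339, 3.117, -0.005]
ft_force: [0.3, -0.3, 0.1]
finger_gap: 0.0001
```

```bash
python3 - <<'E'
from h import *
st()
p,d=robot.capture("top");cv2.imwrite("pics/top17.png",p)
c=(230,100,430,240);cv2.imwrite("pics/c17.png",cv2.resize(p[c[1]:c[3],c[0]:c[2]],None,fx=4,fy=4,interpolation=2))
p,d=robot.capture("scene");cv2.imwrite("pics/scene17.png",p)
E
```

```text
t 28.05 tcp [ 0.4461 -0.2468  0.3065] az 167.6 tilt 0.38 F [ 0.35 -0.3   0.11] F_tool [-0.41 -0.22 -0.11] gap 0.0001 q [ 0.96  0.39 -0.71  1.7   0.28  1.15  1.52]
```

View pics/c17.png

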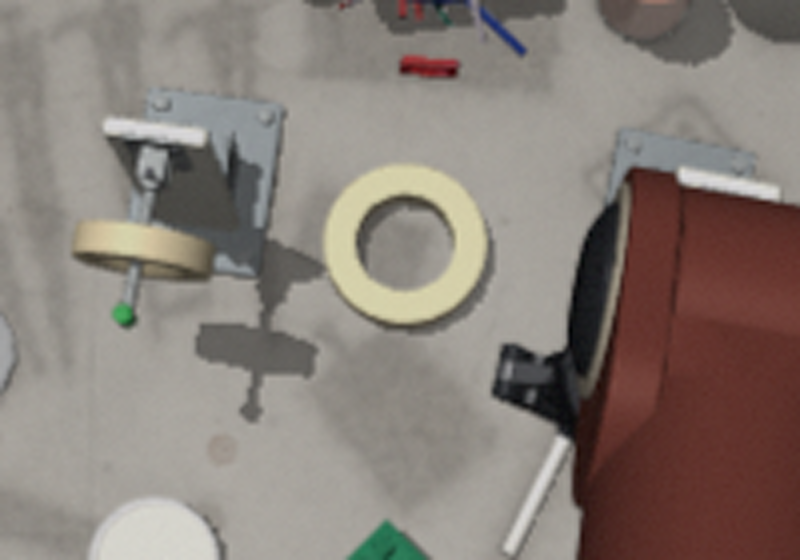

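View pics/scene17.png

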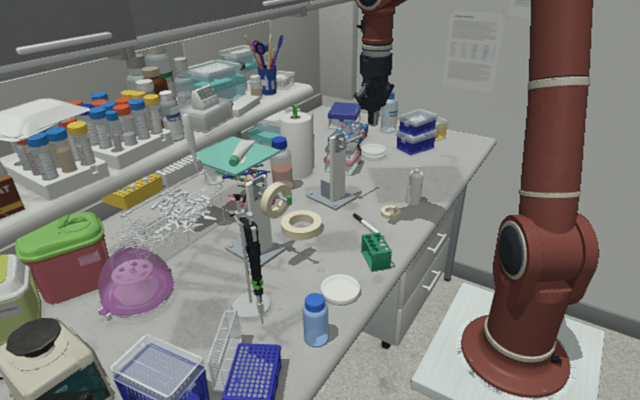

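Call:
play_rows --claw '[1, 1, 1, 1, 1, 1, 1]' --pt "0.4 3 0" --pt "0.7 3.5 0" --pt "0.7 3.5 0" --pt "0.7 3.5 0" --pt "0.4 2.5 0" --pt "0 0 0" --pt "0 0 0" --spin '[0, 0, 0, 0, 0, 0, 0]'

```text
time: 28.85
tcp_pos: [0.4522, -0.0849, 0.305]
tcp_rot: [0.343, 3.121, 0.0]
ft_force: [-0.2, -0.6, 0.1]
finger_gap: 0.0
```

```bash
python3 - <<'E'
from h import *
st()
p,d=robot.capture("top");cv2.imwrite("pics/top18.png",p)
c=(230,100,450,240);cv2.imwrite("pics/c18.png",cv2.resize(p[c[1]:c[3],c[0]:c[2]],None,fx=3.6,fy=3.6,interpolation=2))
E
```

```text
t 28.85 tcp [ 0.4522 -0.0849  0.305 ] az 167.5 tilt 0.11 F [-0.17 -0.56  0.05] F_tool [ 0.04 -0.59 -0.05] gap 0.0 q [ 0.71  0.32 -0.77  1.81  0.24  1.11  1.21]
```

View pics/c18.png

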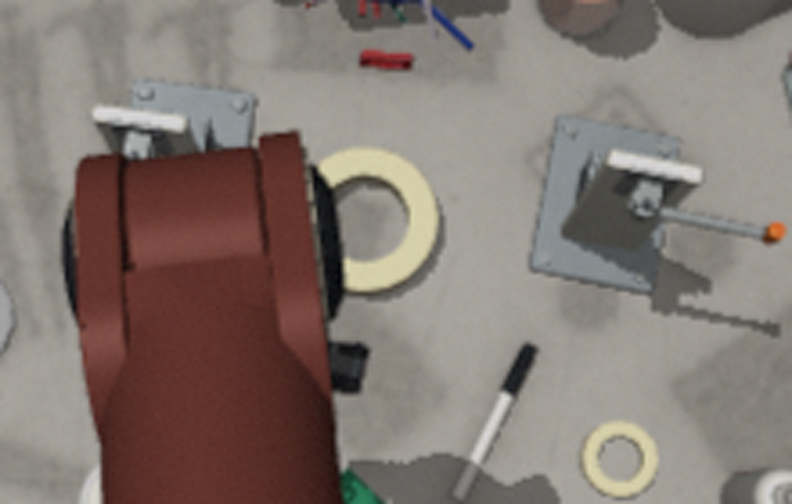

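```bash
python3 -c "
from h import *
st(); print(robot.close_job())"
```

```text
t 28.9 tcp [ 0.4518 -0.0857  0.3048] az 167.3 tilt 0.06 F [ 0.21 -0.63  0.53] F_tool [-0.34 -0.57 -0.53] gap -0.0003 q [ 0.71  0.32 -0.77  1.81  0.24  1.11  1.21]
the job is handed in; nothing more can be done
None
```

I moved the roll from the orange-tipped hook to the green-tipped one, in the order asked. The job was handed in at 28.9 s, with the arm raised clear of everything.

1. **Green hook:** I swung it straight out until it stopped by feel and pressed it for about 0.5 s. The wrist read about 13 N, roughly 60 mm from the pivot.
2. **Roll:** I pinched it at the top of its rim, lifted it about 2 cm and drew it over the orange post. I then threaded it over the green post and let it down about 45 mm out from the pivot.
3. **Orange hook:** I folded it until it stopped and pressed it for about 0.5 s. The wrist read about 12 N across the bar (12.7 N in total), again roughly 60 mm from the pivot.

**Last checks:** The pictures show the roll hanging on the green hook. The green tip is at the same pixel as before the roll was hung, so the hook stayed put. The orange bar lies parallel to its panel. The other things on the worktop look unmoved, though I did not compare them one by one. No wrist reading went above about 14 N.

**One disagreement:** Under the press the stops gave only about 0.3 mm or less at the tool, while the task text suggested about 1 mm or more. I relied on the force readings and on the bars no longer moving.

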